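# Pin the hinged cover to the instrument case

### The job

Hang the cover on the instrument case: slide the carriage that carries the cover up to its stop so that the cover's hinge knuckle lies under the case's, then take the hinge pin from its block and push it gently down through both knuckles until its head sits fully home on the spring washer of the upper one. Feel your way in and never force the pin or the carriage; let go of the pin at the end and leave the meter, the relay and the small dish where they are.

Things in the scene. Friction and masses are not known exactly. Their poses are not given: they have to be found in the camera images.
- case: Grey case, 90 mm high, fixed. Origin on the bench at the nominal hinge axis; z up; x from there into the case; y along the carriage's slide, outwards to the post. The hinge unit (upper knuckle, slide, carriage) is set through slots: it is true along y but stands anywhere within 7 mm of x = 0, not measured, and does not slip: feel for the bore along x.
- hinge (a point): Nominal place of the upper mouth (same axes and x uncertainty as case), 105 mm above the bench, the highest part. Upright steel knuckle, 26 mm outside, bore 11.5 mm, 77 to 102 mm up, topped by a spring washer 23 mm across, 3 mm thick (4 N per mm, gives 5 mm). The pin bears on it if it misses the bore; the nose enters when within about 1.5 mm of its centre.
- sled (a joint): Slide of the carriage that carries the grey upright cover, in m: distance to go until the knuckles are in line. Starts at 0.04 to 0.08; the stop is at -0.0015. About 3 N of friction; stays where left. Cover's knuckle: 50 to 75 mm up, bore 12 mm, mouth flared to 18 mm, 2 mm of play along x: the pin draws it into line. A spring clip 15 mm down it grips the pin (3 to 10 N).
- post (a joint): Push post of the carriage: upright, 26 mm (x of case) by 20 mm (y), from 28 to 75 mm above the bench, its centre at y = 165 mm + sled in the case's frame, on the unit's x. Push or pull it along -y to slide the carriage. It is sprung: this is its deflection along y in m (1.5 N per mm, 12 mm either way, 0 at rest). The cover between post and knuckle is 88 mm high.
- pin_head (a point): Middle of the head of the loose hinge pin (about 65 g), upright in a wooden block 56 mm square, 66 mm high. Head: upright cylinder 16 mm across, 46 mm high (23 mm below to 23 mm above this point), underside on the block. Below it a round shank, 10 mm across, 63 mm long, the last 3 mm tapering to 8.4 mm across. z runs from tip to head. Seated, this point is 128 mm above the bench.
- pin_tip (a point): Lower end of the pin, 86 mm below pin_head along the pin. Fully seated it is 63 mm below the washer's top, 42 mm above the bench.
- dish: Small open white plastic dish, 56 mm square, 30 mm high, near the pin's block (either one may be nearer the middle). Origin at the centre of its underside. Leave alone.
- meter: Black hand multimeter lying on its back, 150 by 75 by 42 mm high. Origin under its centre. Leave alone.
- relay: Plug-in relay in a clear housing, 55 by 35 by 42 mm high. Origin under its centre. Leave alone.
Things that resemble listed ones, but are neither listed nor needed, are in the scene too. Leave any yellow look-alike of the part that bears pin_head alone.

How it is judged:
By the outcome, as a careful person would: the job done as asked, in the order asked, and still so for the second after the job is handed in, with the robot touching nothing.
It also fails if it takes over 72 s, if anything falls off the work surface, if the arm or the gripper's body presses on something with over 40 N, if the wrist force passes 120 N, or if a joint passes its speed limit or range.

### The arm

A 6-joint arm with a two-finger parallel gripper is mounted at the origin on the work surface. World frame = base frame: x ahead of the robot, y to its left, z up, the work surface at z = 0. Lengths are in mm, angles in rad, forces in N, time in s.
With the tool pointing down it reaches from about 300 to 775 mm from the base axis. Payload 14.6 kg.
Tool frame: the origin (TCP) lies midway between the tips of the shut fingers; the grasp point (between the pads) lies 19 mm behind it; z points along the fingers, y is the line along which they close (so a half turn about z gives the same grasp; the last joint's range is limited). The gripper opens to 85 mm and grips with 20 to 120 N. Pads are 22 mm wide; open, the fingers measure 114 mm over their backs; the gripper's body (76 mm by 85 mm) begins 54 mm behind the grasp point. The pads swing forward as they close: fully open they stand 13 mm farther back than shut.
Start: joints at [1.067, 0.3, 1.521, -0, 1.321, -0.067], TCP at [232.669, 498.352, 231.281] pointing down, gripper open.
Joint ranges: [-3.03, 3.03], [-0.79, 2.21], [0.23, 2.52], [-1.04, 4.18], [0, 3.07], [-2.55, 2.55]. Speed limits (rad/s): [2.22, 2.22, 2.57, 3.14, 3.14, 3.14].

### API

Orientations are given as a 3x3 rotation matrix whose columns are the frame's x, y, z axes.
In Python, from bench import env, let_go, grasp, ik, optics, order, monitor gives the robot as it stands. Calls block until the motion is done:
- env.move_pose(position, orientation): joint-space move of the TCP to a pose.
- env.move_straight(position, v=150, ori=None, stop_force=None): straight line of the TCP; ori=None keeps the orientation; v is the mean speed in mm/s. With stop_force (N) it stops when the force on the tool has changed by that much, and returns True; else False.
- env.movej(angles): joint-space move.
- let_go() and grasp(squeeze=None): open the fingers fully, or close them until they stop; squeeze is the grip in N (None keeps the last).
- env.wait(seconds).
- ik(position, orientation): joint angles nearest the present ones, or None.
- optics.grab_frame(name): name is "side" or "top"; returns the picture (384x512x3 uint8, red, green, blue); there is no depth.
- optics.calibration(name): a dict with "fx", "fy", "cx", "cy" (pixels), "k1" (the pictures are not rectified: a ray, as slopes to the right and down, at radius r is drawn at 1 + k1 r^2 times it, then the intrinsics apply), "position" and "attitude" of the camera in the world. Camera axes: x right, y up, looking along -z (the intrinsics and any distortion apply to the point x, -y, -z); pixel columns grow to the right and rows downward; lengths in mm; the calibration is good to about 2 mm. A picture is of the moment at which its call begins. calibration takes no time and is no camera call.
A pose or a line that the arm cannot do raises env.PlanningError and nothing moves.
- order.close_job(): hands the job in; it is judged then, once.
Readings, each from a call of its own:
- monitor.get_time_s(): time.
- monitor.get_joint_pos(): joint angles.
- monitor.get_joint_velocities(): joint speeds.
- monitor.get_tau(): joint torques, N m.
- monitor.get_tcp_pos(): TCP position.
- monitor.get_tool_rot(): TCP orientation.
- monitor.get_contact_force(): force on the tool from outside, world axes, zero at the start.
- monitor.get_ft_torque(): the same for the moment, N m.
- monitor.get_grip_width(): finger opening in mm.
- monitor.get_grasp_force(): force on a finger pad.
Only numpy, scipy, OpenCV 4.12 (cv2) and the standard library are available. Lean on these libraries where they do the work, as an engineer would, in place of code of your own. Each camera call takes 0.05 s, during which the arm holds its last target. There are 200 camera calls.

## Working session

There is one attempt and no reset: what is moved stays moved. The work goes in short steps, each a Python script; the robot and the scene stay as the last script left them, time stands still between calls to the robot, and variables do not carry over. Pictures are saved under pics/ and viewed, at most 10 in all, crops included, and the job is handed in when it is done.

```bash
mkdir -p pics; ls; python3 - <<'E'
from bench import env,optics,monitor
import cv2
for n in("side","top"):
    cv2.imwrite(f"pics/{n}0.png",cv2.resize(optics.grab_frame(n)[:,:,::-1],(800,600),interpolation=cv2.INTER_CUBIC));print(n,optics.calibration(n))
print(monitor.get_time_s(),monitor.get_tool_rot(),monitor.get_grip_width())
E
```

```text
pics
side {'fx': 439.20478023526135, 'fy': 439.20478023526135, 'cx': 253.0244746974464, 'cy': 187.02414438871998, 'k1': -0.14785091288300964, 'position': array([ -42.66335616, -502.79564604,  779.02307507]), 'attitude': array([[ 0.6521034 ,  0.53017028, -0.54192309],
       [-0.75788477,  0.4376956 , -0.48376982],
       [-0.01928303,  0.7261832 ,  0.68723076]])}
top {'fx': 443.60304776558513, 'fy': 443.60304776558513, 'cx': 259.47904883200636, 'cy': 196.7739176727557, 'k1': 0.041456276032211754, 'position': array([ 370.97326549,   -4.11135868, 1351.38198598]), 'attitude': array([[-0.02271576,  0.99641766, -0.08146063],
       [-0.99970921, -0.02329904, -0.00621677],
       [-0.00809245,  0.08129572,  0.99665717]])}
0.1 [[-9.06113920e-01  4.23033475e-01 -4.93435618e-04]
 [ 4.23033760e-01  9.06113436e-01 -9.37904512e-04]
 [ 5.03436387e-05 -1.05858826e-03 -9.99999438e-01]] 85.44400259346499
```

View pics/side0.png

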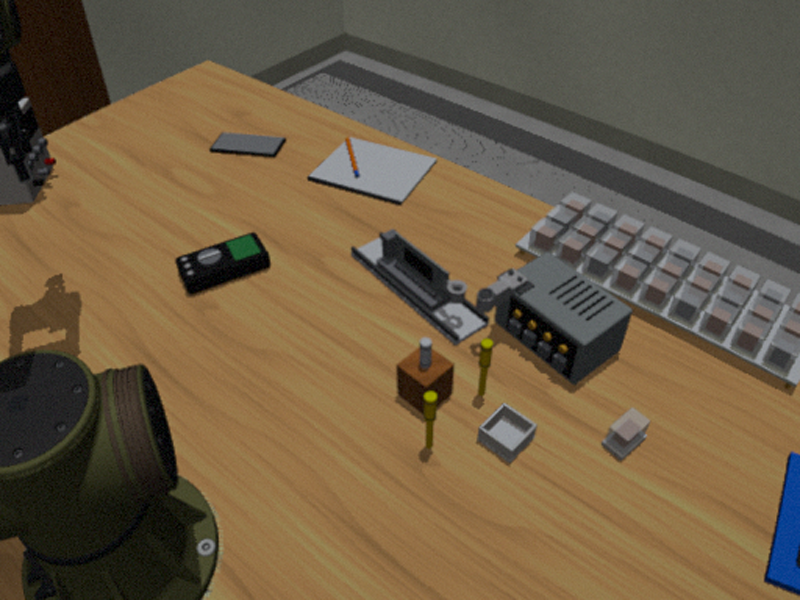

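View pics/top0.png

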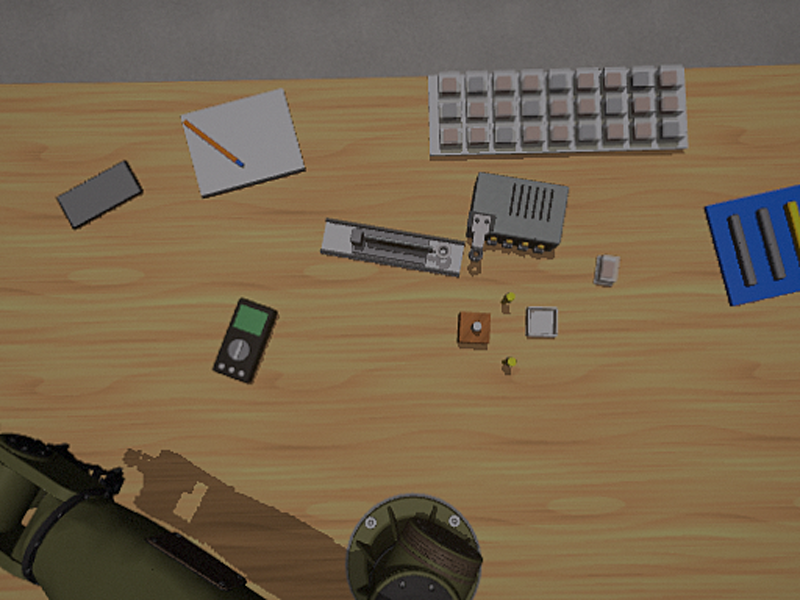

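The top view shows the post at (357,236), the cover knuckle at (443,251), the upper knuckle at (475,255), the pin head at (477,327), yellow look-alikes at (508,297) and (510,362), the dish at (541,322) and the meter at (245,340). I'll enlarge the relevant areas.

```bash
python3 - <<'E'
from bench import optics
import cv2
a=optics.grab_frame("top")[:,:,::-1]; cv2.imwrite("pics/topc.png",cv2.resize(a[105:245,200:370],None,fx=4.28,fy=4.28,interpolation=cv2.INTER_CUBIC)[:600])
a=optics.grab_frame("side")[:,:,::-1]; cv2.imwrite("pics/sidec.png",cv2.resize(a[140:300,220:410],None,fx=3.75,fy=3.75,interpolation=cv2.INTER_CUBIC))
E
```

```text
(no output)
```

View pics/topc.png

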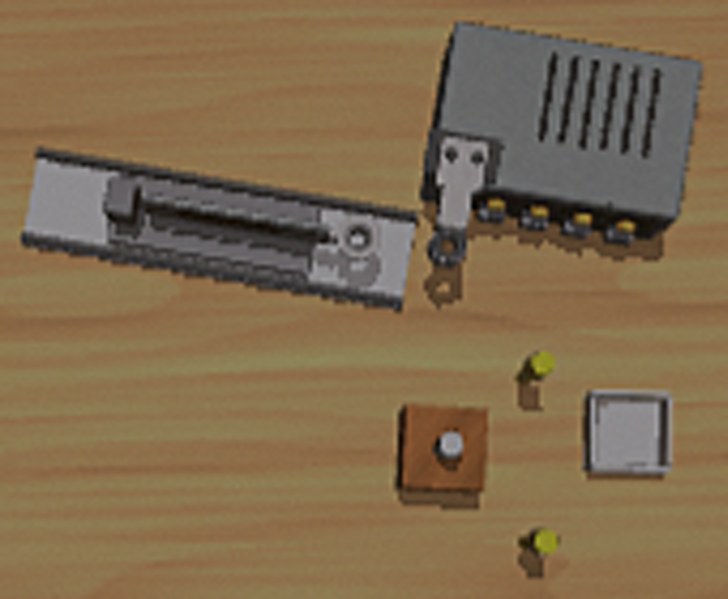

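View pics/sidec.png

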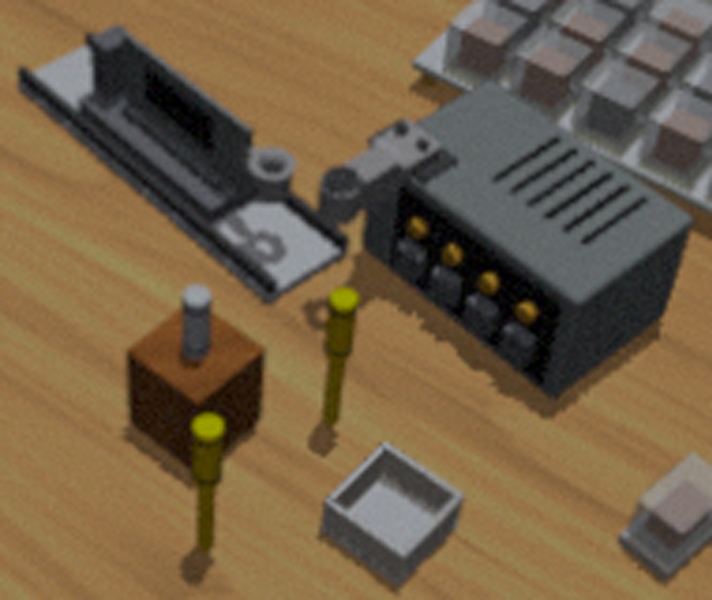

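The crops show (topc) washer at (447,248), post top at (122,193), cover knuckle at (359,238), pin head top at (452,442) and yellow heads at (543,363) and (545,540). In sidec the same points are at (342,178), (112,36), (271,160), (197,293), (345,297) and (208,425). Next I triangulate.

```bash
cat > h.py <<'E'
import numpy as np,cv2
from bench import optics
def ray(n,uv):
    c=optics.calibration(n); K=np.array([[c['fx'],0,c['cx']],[0,c['fy'],c['cy']],[0,0,1.]])
    p=cv2.undistortPoints(np.array([[uv]],float),K,np.array([c['k1'],0,0,0.]))[0,0]
    return np.array(c['position']),np.array(c['attitude'])@[p[0],-p[1],-1]
def plane(n,uv,z):
    o,d=ray(n,uv); return o+d*(z-o[2])/d[2]
def tri(a,b):
    A=[];B=[]
    for n,uv in(("top",a),("side",b)):
        o,d=ray(n,uv); d=d/np.linalg.norm(d); P=np.eye(3)-np.outer(d,d);A.append(P);B.append(P@o)
    return np.linalg.lstsq(np.vstack(A),np.hstack(B),rcond=None)[0]
T=lambda x,y:(200+x/4.28-.4,105+y/4.28-.4)
S=lambda x,y:(220+x/3.75-.4,140+y/3.75-.4)
E
python3 - <<'E'
from h import *
np.set_printoptions(precision=1,suppress=True)
for n,t,s,z in [("hinge",(447,248),(342,178),105),("post",(122,193),(112,36),75),("cknuck",(359,238),(271,160),75),("pin",(452,442),(197,293),112),("y1",(543,363),(345,297),109),("y2",(545,540),(208,425),109)]:
    print(n,tri(T(*t),S(*s)),plane("top",T(*t),z),plane("side",S(*s),z))
a,b=[plane("top",T(*q),20) for q in((40,150),(415,215))];print("rail",a,b,np.arctan2(-(a-b)[0],(a-b)[1]))
a,b=[plane("top",T(*q),20) for q in((24,240),(400,306))];print("rail",a,b,np.arctan2(-(a-b)[0],(a-b)[1]))
a,b=[plane("top",T(*q),90) for q in((460,24),(700,62))];print("case",a,b,np.arctan2(-(a-b)[0],(a-b)[1]))
print("dish",[plane("top",T(*q),30) for q in((588,393),(668,395),(668,468),(588,470))])
print("block",[plane("top",T(*q),66) for q in((402,406),(487,408),(484,491),(400,488))])
print("meter",[plane("top",(x*.64-.2,y*.64-.2),42) for x,y in((240,298),(277,312),(250,382),(214,370))])
E
```

```text
hinge [ 568.7 -126.5  105.3] [ 567.2 -124.7  105. ] [ 570.8 -127.8  105. ]
post [614.8  92.4  74.4] [614.9  92.1  75. ] [613.9  92.1  75. ]
cknuck [580.1 -68.6  77.8] [580.2 -68.2  75. ] [583.2 -67.2  75. ]
pin [ 438.3 -123.5  112.3] [ 438.2 -123.4  112. ] [ 438.7 -123.5  112. ]
y1 [ 489.6 -185.7  108.9] [ 488.9 -184.9  109. ] [ 490.4 -186.5  109. ]
y2 [ 373.6 -182.7  107.5] [ 373.1 -182.1  109. ] [ 373.1 -183.9  109. ]
rail [657.7 153.9  20. ] [ 604.7 -111.1   20. ] -0.19761654495958875
rail [593.4 166.2  20. ] [540.1 -98.6  20. ] -0.19882602535365607
case [ 721.9 -139.5   90. ] [ 691.4 -299.7   90. ] -0.18777434031039683
dish [array([ 474.6, -226.9,   30. ]), array([ 471.9, -282.2,   30. ]), array([ 421.2, -280.2,   30. ]), array([ 421. , -224.9,   30. ])]
block [array([465.9, -94.7,  66. ]), array([ 463.2, -152.2,   66. ]), array([ 407.1, -148.4,   66. ]), array([410.4, -91.8,  66. ])]
meter [array([503.9, 317.9,  42. ]), array([475.7, 248.1,  42. ]), array([345. , 299.6,  42. ]), array([369.1, 367. ,  42. ])]
```

Heights and the 223 mm hinge-to-post distance fit: sled is about 58 mm and yaw about -0.197. Now I push the carriage with the shut fingers.

```bash
cat >> h.py <<'E'
from bench import env,let_go,grasp,ik,order,monitor
yaw=-0.197
s=np.array([-np.sin(yaw),np.cos(yaw),0]); ex=np.array([np.cos(yaw),np.sin(yaw),0])
R=np.column_stack([-ex,s,[0,0,-1.]])
def st(m=""): print(m,round(monitor.get_time_s(),2),"tcp",np.round(monitor.get_tcp_pos(),1),"F",np.round(monitor.get_contact_force(),1),"w",round(monitor.get_grip_width(),1))
E
python3 - <<'E'
from h import *
post=np.array([613.5,92.2,0]); p=post+42*s
grasp(30)
env.move_pose([*p[:2],150],R); env.move_straight([*p[:2],50],v=150); env.wait(.2); st("start")
r=env.move_straight(p-95*s+[0,0,50],v=35,stop_force=8); print(r); st("stop")
t=monitor.get_tcp_pos(); f=monitor.get_contact_force()
print("along s",(t-p)@s,"F.s",f@s,"F.x",f@ex)
E
```

```text
start 3.93 tcp [622.1 133.5  51. ] F [-0.2 -0.9 -0. ] w -0.0
True
stop 6.05 tcp [605.5  51.   50. ] F [2.9 8.5 1.6] w -0.2
along s -84.00083820897281 F.s 8.888486331984273 F.x 1.1459959723954918
```

The carriage is at its stop: about 60 mm of travel, and the resulting hinge estimate agrees with the cameras within 1 mm. Next, the pin.

```bash
python3 - <<'E'
from h import *
t=np.array(monitor.get_tcp_pos())
env.move_straight(t+20*s,v=80); st("back"); env.move_straight(t+20*s+[0,0,150],v=200)
let_go()
env.move_pose([438.3,-123.4,190],R)
im=optics.grab_frame("top")
env.move_straight([438.3,-123.4,76],v=120,stop_force=8); env.wait(.1); st("at pin")
grasp(60); env.wait(.2); st("gripped"); print(monitor.get_grasp_force())
f=monitor.get_contact_force(); print("Fs,Fx",f@s,f@ex)
env.move_straight([438.3,-123.4,180],v=120); env.wait(.2); st("lifted")
h=np.array([569.3,-126.9,0])
env.move_straight([*h[:2],185],v=150); env.wait(.2); st("above"); print(monitor.get_ft_torque())
a=optics.grab_frame("side")[:,:,::-1]; cv2.imwrite("pics/s2.png",cv2.resize(a[120:300,220:430],None,fx=3.3,fy=3.3,interpolation=cv2.INTER_CUBIC))
E
```

```text
back 6.45 tcp [609.2  70.9  49.8] F [-0.5  0.5 -0.8] w 0.2
at pin 10.4 tcp [ 438.6 -123.5   76.6] F [ 0.1 -0.2 -0.7] w 85.9
gripped 11.25 tcp [ 438.4 -123.4   76.1] F [-0.5  1.5  4.8] w 13.5
58.369871377944946
Fs,Fx 1.3689275244462267 -0.7844185895613643
lifted 12.47 tcp [ 438.1 -123.3  179.5] F [-0.   0.7 -0.2] w 13.1
above 13.69 tcp [ 569.  -127.   185.3] F [ 0.3 -0.9 -0.6] w 13.9
[-0.06229025 -0.00239874  0.00828228]
```

View pics/s2.png

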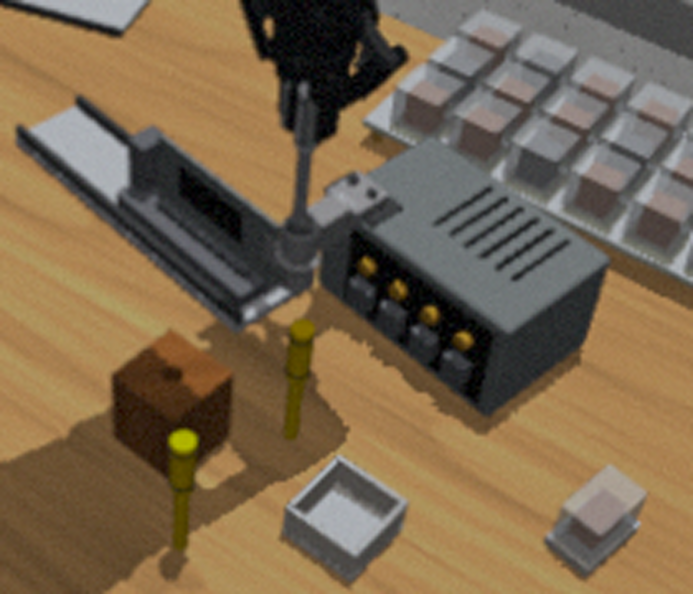

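The pin hangs upright over the washer, with its tip near (297,220). The slide is fully in, and the look-alikes and dish are untouched. Now I feel for the bore by tapping along x.

```bash
python3 - <<'E'
from h import *
h=np.array([569.3,-126.9,0])
found=False
for ds in (0,1.5,-1.5):
    for dx in (0,2,-2,4,-4,6,-6):
        q=h+dx*ex+ds*s
        env.move_straight([*q[:2],182],v=60)
        r=env.move_straight([*q[:2],170],v=25,stop_force=4)
        z=monitor.get_tcp_pos()[2]; f=monitor.get_contact_force()
        print(ds,dx,r,round(z,1),"Fx %.1f Fs %.1f Fz %.1f"%(f@ex,f@s,f[2]),round(monitor.get_time_s(),1))
        if z<173.5: found=True;break
    if found or monitor.get_time_s()>40: break
    if ds==0: pass
st()
if not found: env.move_straight([*h[:2],183],v=60)
E
```

```text
0 0 True 174.9 Fx 2.1 Fs 0.2 Fz 1.3 14.3
0 2 False 170.0 Fx 0.5 Fs 0.0 Fz 0.0 15.2
 15.25 tcp [ 571.3 -127.3  170. ] F [ 0.5 -0.   0. ] w 13.3
```

The nose is in the bore. I go down in small steps and ease sideways with any lateral force.

```bash
python3 - <<'E'
from h import *
q=np.array(monitor.get_tcp_pos()); xy=q[:2].copy(); z=170.
log=[]
while z>118:
    z-=4
    r=env.move_straight([*xy,z],v=25,stop_force=8 if z>136 else 13)
    env.wait(.05); f=np.array(monitor.get_contact_force()); t=np.array(monitor.get_tcp_pos())
    print(z,r,np.round(t[2],1),"Fx %.1f Fs %.1f Fz %.1f"%(f@ex,f@s,f[2]),round(monitor.get_time_s(),1))
    if r: break
    if np.hypot(*f[:2])>1.5: xy=xy+0.12*f[:2]
st(); print(xy)
E
```

```text
166.0 False 166.0 Fx -0.9 Fs -0.7 Fz -0.4 15.6
162.0 False 161.9 Fx -0.6 Fs 0.3 Fz -0.8 16.0
158.0 False 158.0 Fx -0.0 Fs 0.9 Fz -0.3 16.3
154.0 False 153.9 Fx 0.5 Fs 0.1 Fz -0.2 16.7
150.0 False 149.9 Fx 0.3 Fs -0.3 Fz -0.7 17.0
146.0 False 145.9 Fx -0.6 Fs -1.3 Fz -0.8 17.4
142.0 False 141.9 Fx -0.5 Fs -0.4 Fz 0.3 17.8
138.0 False 137.9 Fx -1.0 Fs 0.1 Fz -0.9 18.1
134.0 False 133.9 Fx 0.9 Fs -0.7 Fz -1.1 18.5
130.0 False 129.7 Fx 1.6 Fs -2.6 Fz -3.9 18.8
126.0 False 125.7 Fx 1.9 Fs -1.6 Fz -2.6 19.2
122.0 False 121.8 Fx 1.9 Fs 0.0 Fz -2.4 19.6
118.0 False 117.7 Fx 0.6 Fs -0.3 Fz -2.1 19.9
 19.91 tcp [ 571.7 -127.9  117.7] F [ 0.5 -0.4 -2.1] w 13.4
[ 571.81835294 -127.90476581]
```

```bash
python3 - <<'E'
from h import *
xy=np.array([571.82,-127.9])
for z in np.arange(117,109.9,-.7):
    r=env.move_straight([*xy,z],v=10,stop_force=6)
    env.wait(.15); f=np.mean([monitor.get_contact_force() for _ in range(5)],0); t=np.array(monitor.get_tcp_pos())
    print(round(z,1),r,np.round(t[2],1),"Fx %.1f Fs %.1f Fz %.1f"%(f@ex,f@s,f[2]),round(monitor.get_time_s(),1))
    if r or f[2]>6: break
a=optics.grab_frame("side")[:,:,::-1]; cv2.imwrite("pics/s3.png",cv2.resize(a[120:280,240:400],None,fx=3.7,fy=3.7,interpolation=cv2.INTER_CUBIC))
E
```

```text
117.0 False 117.0 Fx -0.5 Fs -1.8 Fz -1.2 20.3
116.3 False 116.3 Fx -1.2 Fs -0.5 Fz 0.2 20.7
115.6 False 115.6 Fx -0.4 Fs -1.1 Fz 0.2 21.1
114.9 False 114.9 Fx -0.9 Fs -0.8 Fz 1.9 21.5
114.2 False 114.3 Fx -0.7 Fs -1.5 Fz 3.1 21.9
113.5 False 113.7 Fx -0.6 Fs -1.9 Fz 4.8 22.3
112.8 False 113.2 Fx -2.1 Fs -1.1 Fz 7.4 22.7
```

View pics/s3.png

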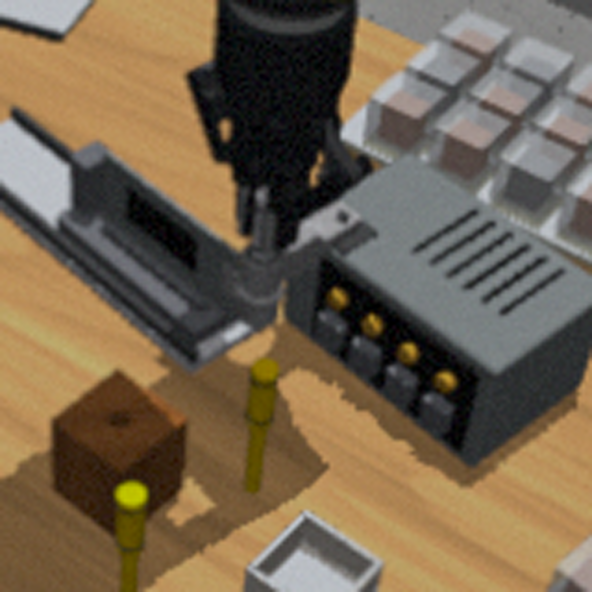

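Head contact came at TCP z of about 115 (pin_head 128), rising at about 4 N/mm as the washer should. Now I release, rise, and check the head height by a light touch and a picture.

```bash
python3 - <<'E'
from h import *
let_go(); env.wait(.2); st("open")
t=np.array(monitor.get_tcp_pos())
env.move_straight([*t[:2],190],v=100); st("up")
grasp(30); env.wait(.2)
r=env.move_straight([*t[:2],158],v=60,stop_force=5); st("near")
if not r: r=env.move_straight([*t[:2],147],v=12,stop_force=4); print(r); st("touch")
env.move_straight([*t[:2],230],v=120)
env.move_pose([420,120,300],R); env.wait(.3); st()
a=optics.grab_frame("side")[:,:,::-1]; cv2.imwrite("pics/s4.png",cv2.resize(a[130:290,230:390],None,fx=3.7,fy=3.7,interpolation=cv2.INTER_CUBIC))
a=optics.grab_frame("top")[:,:,::-1]; cv2.imwrite("pics/t4.png",cv2.resize(a[105:245,200:370],None,fx=4.28,fy=4.28,interpolation=cv2.INTER_CUBIC))
E
```

```text
open 23.65 tcp [ 571.8 -127.9  112.8] F [0.8 0.4 0.1] w 86.0
up 24.57 tcp [ 571.5 -127.8  189.3] F [ 0.5 -0.1 -0.1] w 85.8
near 26.23 tcp [ 571.9 -127.9  158.1] F [ 0.4 -1.  -0.7] w -0.3
True
touch 26.93 tcp [ 571.9 -128.   149.4] F [-0.6 -0.3  5.8] w -0.0
 29.2 tcp [420.3 119.6 299.7] F [ 0.1 -0.3  0.1] w 0.1
```

View pics/s4.png

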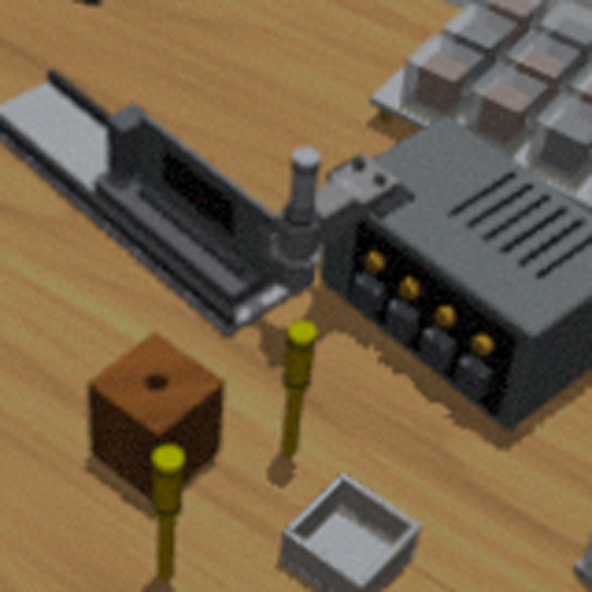

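View pics/t4.png

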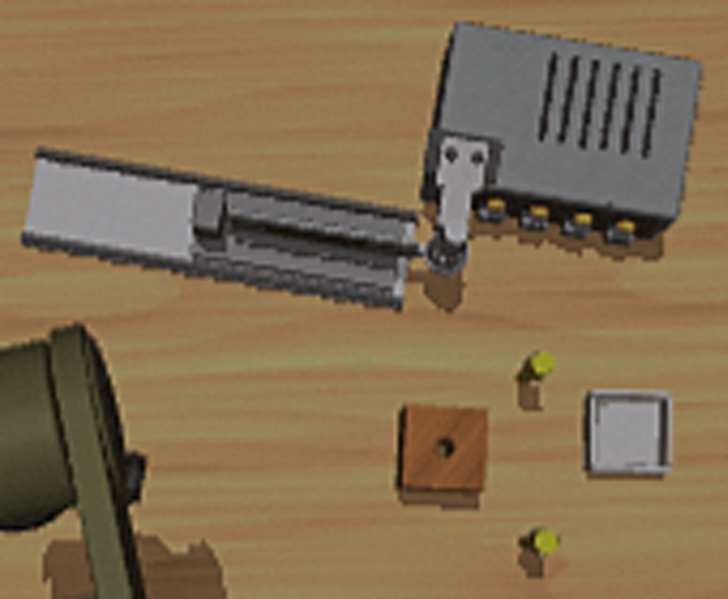

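The pin stands upright in the knuckles, with its head top at (306,157) in the side crop. The touch on the head came at about 149.4–151 mm against 151 nominal, so it is fully home. The carriage is at its stop, and the dish and look-alikes haven't moved.

```bash
python3 -c "
from bench import order
print(order.close_job())"
```

```text
the job is handed in; nothing more can be done
None
```

The cover is hung: the carriage is at its stop, the hinge pin is fully seated on the washer and released, nothing else was disturbed as far as the last pictures show (the meter and relay were outside those crops), and the job was handed in at about 29 s.

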